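# Lock the tuner of a cavity filter

### The job

The filter's uncapped tuner has just been set. Hold its screw there with the square-holed wrench: put it on the screw's head with the handle to the right, just short of the rack panel that will stop it, and let go; then turn the knurled lock nut clockwise by hand down onto its bushing to about 0.5 N m, without forcing it or letting the screw's setting shift. Finally take the wrench off and lay it flat on the bench, leaving everything else in place.

Things in the scene. Friction and masses are not known exactly. Their poses are not given: they have to be found in the camera images.
- filter: two square aluminium cavity cans (127 mm square, 125 mm high) behind a dark 19-inch rack panel (482 x 177 x 4 mm) on the robot's side; fixed. Origin: on the bench, midway between the cans; x away from the robot, y to the left along the panel, z up. The tuner to lock is on the right-hand can at x 0, y -65 mm. Each can has two connectors, 20 mm high, 66 mm diagonally left of its tuner's axis
- panel_stop (a point): where the end of the wrench handle meets the rack panel: on its inner face (the plane 75 mm from the tuner's axis towards the robot), 22 mm under the panel's top edge, which is 177 mm above the bench. Axes as the filter's
- capped_tuner (a point): top of the black cap, 26 mm wide, on the left-hand tuner, 175 mm above the bench; leave it alone
- tuner: brass tuning screw, upright, turning in the bushing: a collar 22 mm wide and on it a 14 mm square head, 16 mm high, its top 2.5 mm reduced to 11.5 mm. Origin: on the axis, on the collar's top face, where the wrench sits, 150 mm above the bench; z up. x: the way the wrench handle must point, square to a flat, about 110 degrees clockwise of the filter's x: to the right and back to the panel
- tuner_top (a point): middle of the top of the tuning screw's head, same axes. The screw is free to turn (0.05 N m) and the nut's thread drag (0.12 N m) takes it along unless the wrench holds it. A wrench with its handle along x is 2 to 6 degrees of clockwise turn short of the panel's inner face, which then stops it
- tuner_flat (a point): point on the tuning screw, in the middle of the flat its x axis goes through, 7 mm from the axis and 8 mm above the collar: it shows whether the setting has shifted
- lock_nut: knurled round brass lock nut on the tuning screw under the collar, 40 mm diameter, 10 mm thick. Origin: on the axis at its underside, 131 mm above the bench (6 mm above the can's cover); z up. It screws down clockwise seen from above and needs under half a turn to be tight; how far exactly is not known
- nut_rim (a point): point on the lock nut's rim at half its thickness; it turns with the nut. The nut runs with 0.12 N m; once it bears on the bushing the torque rises by some 0.8 N m per radian. At rest between turns the torque felt relaxes: near 0 while free, 0.15 to 0.3 N m once bearing, however tight. Held by its sides, it slips between finger pads at 0.03 to 0.04 N m per newton of grip. It stays where left
- bushing: brass bushing on the can's cover under the lock nut, 38 mm diameter, 6 mm high, fixed. Origin: on the axis at its foot, axes as the filter's. While the nut is turned, it clamps the bushing with about 10 N for each 0.1 N m above the 0.12 N m running torque, 80 to 90 N per radian. Well locked is about 0.5 N m; at 0.9 N m the thread is forced
- wrench: steel wrench, about 170 g: a box end 26 mm square, 16 mm high, with a 15.6 mm square hole through it, and a bar handle 10 x 10 mm, flush with its underside. Origin: centre of the hole, on the underside; z up, x along the handle, whose end is 165 mm from the origin; centre of mass at about 55 mm. On the screw it has 0.1 rad of play and the handle hangs about 10 degrees down
- spanner: ordinary open-ended steel spanner, 170 mm long, lying on the bench; bystander. Origin: its middle, underside
- screwdriver: screwdriver with a black handle, 190 mm long, lying on the bench; bystander. Origin: its middle, underside
- dust_cap: black cap taken off this tuner, 30 mm diameter, 22 mm high, standing on the left-hand can's cover; bystander. Origin: centre of its underside
- radio: hand-held radio, 55 x 105 x 30 mm, lying on the bench; bystander. Origin: centre of its underside
- solder: reel of solder, 52 mm diameter, 45 mm high, standing on the bench; bystander. Origin: centre of its underside
- meter: multimeter, 160 x 80 x 35 mm, lying on the bench; bystander. Origin: centre of its underside
There are look-alikes about, which are no part of the job. Leave any purple look-alike of the wrench alone.

How it is judged:
By the outcome, as a careful person would: the job done as asked, in the order asked, and still so for the second after the job is handed in, with the robot touching nothing.
It also fails if it takes over 72 s, if anything falls off the work surface, if the arm or the gripper's body presses on something with over 40 N, if the wrist force passes 120 N, or if a joint passes its speed limit or range.

### The arm

A 6-joint arm with a two-finger parallel gripper is mounted at the origin on the work surface. World frame = base frame: x ahead of the robot, y to its left, z up, the work surface at z = 0. Lengths are in mm, angles in rad, forces in N, time in s.
With the tool pointing down it reaches from about 350 to 975 mm from the base axis. Payload 7.1 kg.
Tool frame: the origin (TCP) lies between the finger pads; the fingertips stand 19 mm ahead of it and the grasp point (between the pads) is the TCP (ctrl.tcp_to_tips is the distance from the TCP to the fingertips, in mm); z points along the fingers, y is the line along which they close (so a half turn about z gives the same grasp; the last joint's range is limited). The gripper opens to 88 mm and grips with 3 to 60 N. Pads are 20 mm wide; open, the fingers measure 115 mm over their backs; the gripper's body (75 mm by 178 mm) begins 61 mm behind the grasp point.
Start: joints at [-1.212, 0.423, 1.63, -0, 1.089, -0.019], TCP at [230.564, -580.9, 241.675] pointing down, gripper open.
Joint ranges: [-3, 3], [-0.9, 2.11], [0.09, 2.58], [-1.31, 4.45], [0.11, 2.69], [-2.54, 2.54]. Speed limits (rad/s): [2.39, 2.39, 3.01, 3.14, 3.14, 3.14].

### API

Orientations are given as a rotation vector (axis times angle).
In Python, from workcell import status, optics, ctrl gives the robot as it stands. The module is installed in compiled form; this text tells all that it offers.
- The arm moves only by the shell command python3 -m inch 'ROWS'. ROWS is JSON, a list that holds one entry, the list of rows, each a list of 7 numbers: the shift along the tool's x, y, z in mm, then the turn, a rotation vector about the tool's x, y, z in rad, then the opening in per cent of the stroke, from 0 (shut) to 100 (fully open). A call has 1 to 20 rows; each row is the pose to reach, as a shift and turn from the pose commanded when the call began, along the tool's axes at that moment; what a row does not reach only later rows make up. A row lasts 1/10 s, in which the tool goes at most 50 mm and 8.59 degrees, less where a joint would pass 70% of its speed; a pose out of reach is approached as far as the arm can. A call with a gripper value outside its range is refused whole. The fingers move at their own pace and stop on an object; the grip force is fixed at half the most. Time passes only in rows, so rows that repeat a pose let the fingers close. It gives the time, the measured TCP pose, the force, the opening and the grip force at its end, in the units of the state.
- status.get_obs(): the state, without advancing time (a new reading comes with each control period).
- optics.get_image(name): name is "scene" or "top" or "wrist"; returns a dict with "frame" (400x640x3 uint8, red, green, blue), "fx", "fy", "cx", "cy" (pixels), "rvec" (rotation vector, rad) and "tvec" (3), from world to camera coordinates, as OpenCV has them; the wrist camera has in their place "hand_eye" (4x4, takes a point from camera to tool coordinates, whose origin is the TCP and whose axes are the flange's). Camera axes: x right, y down, z forward; pixel columns grow to the right and rows downward; lengths in mm; the calibration is good to about 2 mm. A picture is of the moment at which its call begins: read the wrist's pose just before it. There is no depth.
- ctrl.close_job(): hands the job in; it is judged then, once.
The state is a dict: "t": time; "qpos": joint angles; "qvel": joint speeds; "joint_torque": joint torques, N m; "ee_pos": TCP position; "orientation": TCP orientation; "ft_force": force on the tool from outside, world axes, zero at the start; "moment": the same for the moment, N m; "width": finger opening in mm; "grasp_force": force on a finger pad.
Only numpy, scipy, OpenCV 4.12 (cv2) and the standard library are available. Lean on these libraries where they do the work, as an engineer would, in place of code of your own. Each camera call takes 0.05 s, during which the arm holds its last target. There are 200 camera calls.

## Working session

There is one attempt and no reset: what is moved stays moved. The work goes in short steps, Python scripts to look and compute and a shell command to move; the robot and the scene stay as the last step left them, time stands still between calls to the robot, and variables do not carry over. Pictures are saved under pics/ and viewed, at most 10 in all, crops included, and the job is handed in when it is done.

```bash
mkdir -p pics
cat > h.py <<'E'
import numpy as np, cv2
from scipy.spatial.transform import Rotation as R
from workcell import status, optics, ctrl
def cam(name):
    o=status.get_obs(); d=optics.get_image(name)
    K=np.array([[d['fx'],0,d['cx']],[0,d['fy'],d['cy']],[0,0,1.]])
    if 'hand_eye' in d:
        T=np.eye(4);T[:3,:3]=R.from_rotvec(o['orientation']).as_matrix();T[:3,3]=o['ee_pos']
        W=np.linalg.inv(T@np.array(d['hand_eye']))
    else:
        W=np.eye(4);W[:3,:3]=R.from_rotvec(np.ravel(d['rvec'])).as_matrix();W[:3,3]=np.ravel(d['tvec'])
    return d['frame'],K,W
def save(name,f): cv2.imwrite('pics/'+name,cv2.cvtColor(f,cv2.COLOR_RGB2BGR))
def ray(K,W,u,v,z):
    Wi=np.linalg.inv(W);c=Wi[:3,3];d=Wi[:3,:3]@np.linalg.inv(K)@[u,v,1]
    return c+d*(z-c[2])/d[2]
def proj(K,W,p):
    q=K@(W[:3,:3]@np.array(p)+W[:3,3]);return q[:2]/q[2]
E
python3 - <<'E'
from h import *
for n in('scene','top'):
    f,K,W=cam(n); np.savez(n,f=f,K=K,W=W); 
    save(n+'0.png',f); print(n,K[0,0],np.linalg.inv(W)[:3,3].round())
print(status.get_obs())
E
```

```text
scene 380.3398061719935 [941. 456. 831.]
top 379.5200748302822 [ 446.  -42. 1116.]
{'t': 0.1, 'qpos': array([-1.21200620e+00,  4.23753863e-01,  1.63059126e+00,  3.73706120e-05,
        1.08862230e+00, -1.90166962e-02]), 'qvel': array([-0.00034281, -0.00235409, -0.00180011,  0.00076128,  0.00108211,
        0.00045054]), 'joint_torque': array([-1.68276922e-03, -5.45615458e+01, -2.74324948e+01,  6.44665654e-02,
        1.88346236e-02, -1.01029457e-05]), 'ee_pos': array([ 230.40890657, -580.47053068,  240.99478266]), 'orientation': array([-3.08437480e+00, -5.89652068e-01,  3.13726161e-04]), 'ft_force': array([-0.26568281, -0.05411359,  0.06211801]), 'moment': array([0.08222786, 0.01653299, 0.01082966]), 'grasp_force': 0.0, 'width': 87.58380333641983}
```

View pics/top0.png

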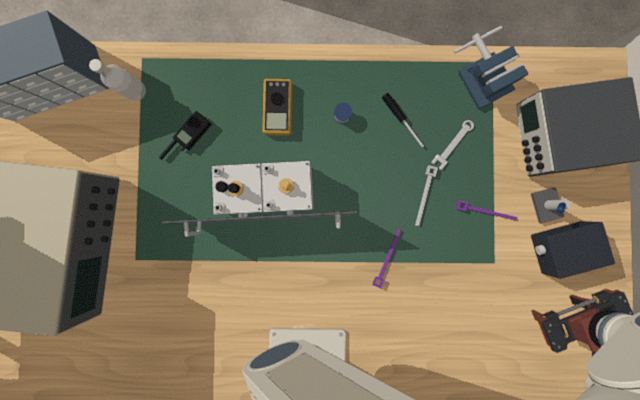

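View pics/scene0.png

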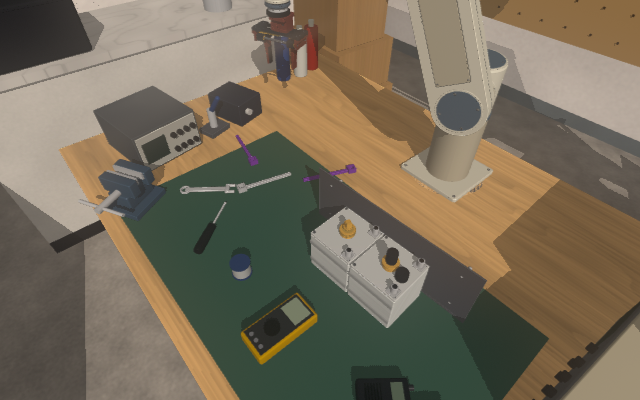

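The top view shows the filter with its tuner near (287,186) and the panel along row 220. There are wrench-like items at three places:
- purple at (462,206) and (379,283)
- grey steel with a box end at (432,170) and its handle end at (418,223)
- an open-ended spanner from (468,125) to (437,160)

The grey one with the box end fits the description. I'll confirm it in a crop.

Run:
```python
from h import *
d=np.load('top.npz');f=d['f']
a=cv2.resize(f[110:235,395:495],None,fx=4,fy=4,interpolation=cv2.INTER_CUBIC)
b=cv2.resize(f[145:245,200:325][:, :],None,fx=3.2,fy=4,interpolation=cv2.INTER_CUBIC)
b=cv2.copyMakeBorder(b,0,100,0,0,cv2.BORDER_CONSTANT)
save('crop1.png',np.hstack([a,b]))
for u,v,z in [(432,170,10),(418,223,10),(287,182,166),(462,206,10),(379,283,10)]: print(u,v,ray(d['K'],d['W'],u,v,z).round())
# panel top edge
for u,v in[(163,222),(357,212)]:print(ray(d['K'],d['W'],u,v,177).round())
```

```text
432 170 [ 569. -359.   10.]
418 223 [ 413. -318.   10.]
287 182 [518.  50. 166.]
462 206 [ 464. -447.   10.]
379 283 [ 239. -205.   10.]
[415. 352. 177.]
[ 444. -125.  177.]
```

View pics/crop1.png

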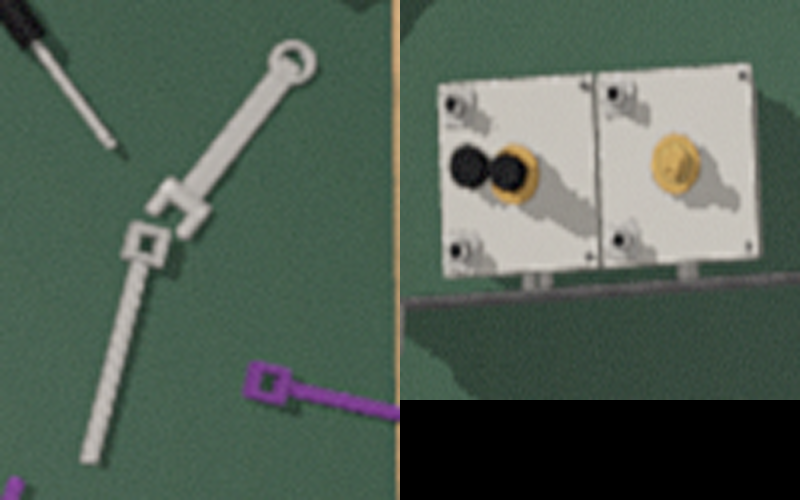

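The grey steel item has a square box end at about px (431.5,171) and its handle end at (417.5,225), with a measured length near 165 mm, so that's the wrench. The purple ones are left alone. Tuner head is at about px (287,185).

```bash
cat >> h.py <<'E'
def go(p,yaw):
    "tool-frame shift/turn to reach p with closing axis (tool y) at yaw deg, tool down"
    o=status.get_obs(); Rc=R.from_rotvec(o['orientation'])
    y=np.radians(yaw); ty=np.array([np.cos(y),np.sin(y),0]); tz=np.array([0,0,-1.]); tx=np.cross(ty,tz)
    Rt=R.from_matrix(np.c_[tx,ty,tz])
    print('shift',(Rc.inv().apply(np.array(p)-o['ee_pos'])).round(1),'turn',(Rc.inv()*Rt).as_rotvec().round(3))
def st():
    o=status.get_obs(); ty=R.from_rotvec(o['orientation']).as_matrix()[:,1]
    print('t',round(o['t'],2),'p',o['ee_pos'].round(1),'yaw',np.degrees(np.arctan2(ty[1],ty[0])).round(1),'F',o['ft_force'].round(1),'M',o['moment'].round(3),'w',round(o['width'],1),'g',round(o['grasp_force'],1))
E
python3 - <<'E'
from h import *
d=np.load('top.npz')
for u,v,z in [(431.5,171,12),(417.5,225,10),(287.5,185,166)]: print(u,v,ray(d['K'],d['W'],u,v,z).round(1))
st(); go([505,-343,170],-105)
E
```

```text
431.5 171 [ 565.4 -357.2   12. ]
417.5 225 [ 407.6 -316.5   10. ]
287.5 185 [510.   48.2 166. ]
t 0.1 p [ 230.4 -580.5  241. ] yaw -68.4 F [-0.3 -0.1  0.1] M [0.082 0.017 0.011] w 87.6 g 0.0
shift [ 342.8 -119.3   71.2] turn [-0.001  0.     0.64 ]
```

```bash
python3 -m inch '[[[50,-17,10,0,0,0.1,100],[100,-35,21,0,0,0.2,100],[150,-52,31,0,0,0.3,90],[200,-70,41,0,0,0.4,70],[250,-87,52,0,0,0.5,50],[300,-104,62,0,0,0.6,45],[343,-119,71,0,0,0.64,45],[343,-119,71,0,0,0.64,45],[343,-119,71,0,0,0.64,45],[343,-119,71,0,0,0.64,45]]]'
python3 - <<'E'
from h import *
st(); f,K,W=cam('wrist'); np.savez('w1',f=f,K=K,W=W); save('w1.png',f); print(np.linalg.inv(W)[:3,3], proj(K,W,[565,-357,12]))
E
```

```text
t: 1.1
ee_pos: [505.2, -343.5, 170.3]
orientation: [-3.115, 0.409, 0.002]
ft_force: [0.1, 0.0, 0.8]
width: 40.0
grasp_force: 0.0
t 1.1 p [ 505.2 -343.5  170.3] yaw -105.0 F [0.1 0.  0.8] M [0.031 0.012 0.01 ] w 40.0 g 0.0
[ 567.86279533 -360.18803045  312.40510961] [312.8065927  121.99876501]
```

View pics/w1.png

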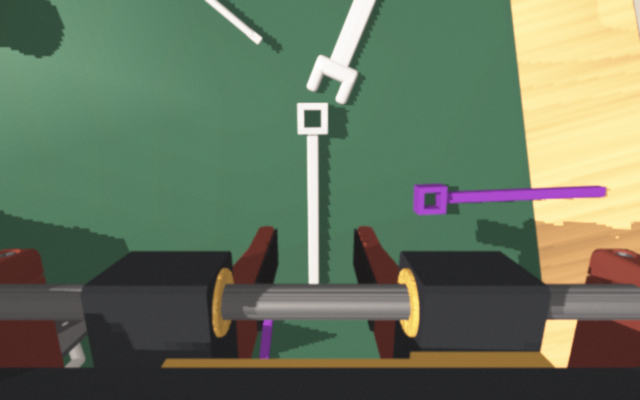

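The wrist view shows the steel wrench centred between the open fingers: box centre at (312.5,118), handle running down to (314,283). The spanner's jaw is beyond it at (333,78), and the purple one is off to the right.

Run:
```python
from h import *
d=np.load('w1.npz');K,W=d['K'],d['W']
a=ray(K,W,312.5,118,16);b=ray(K,W,312.8,140,10);c=ray(K,W,314,280,10)
v=c-b;print(a.round(1),b.round(1),c.round(1),np.degrees(np.arctan2(v[1],v[0])))
v/=np.linalg.norm(v); g=a+58*v; g[2]=22; yaw=np.degrees(np.arctan2(v[1],v[0]))+90
print(g); go(g,yaw-360)
```

```text
[ 568.4 -357.7   16. ] [ 549.7 -352.9   10. ] [ 415.6 -317.9   10. ] 165.3954303355696
[ 512.25449732 -343.04333964   22.        ]
shift [  6.9  -3.  148.6] turn [ 0.     0.001 -0.007]
```

```bash
python3 -m inch '[[[7,-2.5,50,0,0,-0.007,45],[7,-2.5,100,0,0,-0.007,45],[7,-2.5,130,0,0,-0.007,45],[7,-2.5,149,0,0,-0.007,45],[7,-2.5,149,0,0,-0.007,45],[7,-2.5,149,0,0,-0.007,0],[7,-2.5,149,0,0,-0.007,0],[7,-2.5,149,0,0,-0.007,0],[7,-2.5,149,0,0,-0.007,0],[7,-2.5,149,0,0,-0.007,0]]]'; python3 -c "
from h import *
st()"
```

```text
t: 2.15
ee_pos: [512.8, -343.4, 22.0]
orientation: [3.116, -0.4, 0.0]
ft_force: [-2.0, -1.4, 2.7]
width: 9.9
grasp_force: 30.0
t 2.15 p [ 512.8 -343.4   22. ] yaw -104.6 F [-2.  -1.4  2.7] M [-0.182  0.316 -0.04 ] w 9.9 g 30.0
```

```bash
python3 -m inch '[[[0,0,-40,0,0,0,0],[0,0,-80,0,0,0,0],[0,0,-120,0,0,0,0],[0,0,-160,0,0,0,0],[0,0,-200,0,0,0,0],[0,0,-200,0,0,0,0],[0,0,-200,0,0,0,0]]]'; python3 -c "
from h import *
st(); go([481,-50,215],-16.5)"
```

```text
t: 2.85
ee_pos: [512.9, -343.1, 222.3]
orientation: [3.115, -0.399, 0.002]
ft_force: [-0.3, -0.8, -3.1]
width: 9.7
grasp_force: 30.0
t 2.85 p [ 512.9 -343.1  222.3] yaw -104.6 F [-0.3 -0.8 -3.1] M [ 0.105  0.038 -0.012] w 9.7 g 30.0
shift [-104.9 -275.6    7. ] turn [ 1.000e-03 -1.000e-03 -1.538e+00]
```

```bash
python3 -m inch '[[[-15,-40,0,0,0,-0.14,0],[-30,-80,0,0,0,-0.28,0],[-45,-120,0,0,0,-0.42,0],[-60,-160,0,0,0,-0.56,0],[-75,-200,0,0,0,-0.70,0],[-90,-240,0,0,0,-0.84,0],[-105,-275.6,5,0,0,-0.98,0],[-105,-275.6,7,0,0,-1.12,0],[-105,-275.6,7,0,0,-1.26,0],[-105,-275.6,7,0,0,-1.40,0],[-105,-275.6,7,0,0,-1.538,0],[-105,-275.6,7,0,0,-1.538,0],[-105,-275.6,7,0,0,-1.538,0]]]'
python3 - <<'E'
from h import *
st(); f,K,W=cam('wrist'); np.savez('w2',f=f,K=K,W=W); save('w2.png',f); print(proj(K,W,[510,48,166]))
E
```

```text
t: 4.15
ee_pos: [479.9, -49.8, 213.3]
orientation: [-2.519, -1.874, 0.003]
ft_force: [0.3, -0.5, -1.9]
width: 9.6
grasp_force: 30.0
t 4.15 p [479.9 -49.8 213.3] yaw -16.7 F [ 0.3 -0.5 -1.9] M [-0.045 -0.073 -0.041] w 9.6 g 30.0
[317.6901027   46.17356264]
```

View pics/w2.png

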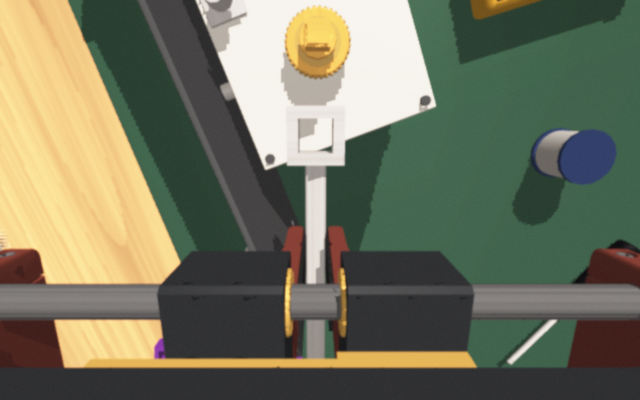

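The tuner head is at about (318,41) and the wrench box hole at about (316,136), with the handle straight down the image. I'll enlarge this for sub-pixel edges.

Run:
```python
from h import *
f=np.load('w2.npz')['f']
c=f[0:175,265:370]
g=c.astype(float); g=np.clip((g-[120,80,0])/[135,150,120]*255,0,255).astype(np.uint8)
A=[cv2.resize(x,None,fx=3.4,fy=3.4,interpolation=cv2.INTER_NEAREST) for x in(c,g)]
save('crop2.png',np.hstack(A)); print(A[0].shape)
```

```text
(595, 357, 3)
```

View pics/crop2.png

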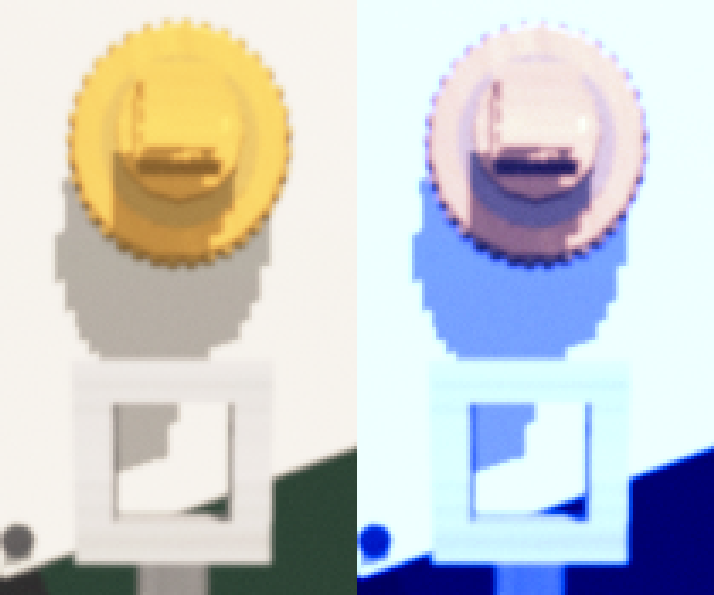

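```bash
cat > fit.py <<'E'
from h import *
from scipy.optimize import least_squares
d=np.load('w2.npz');f,K,W=d['f'],d['K'],d['W']
print('f',K[0,0],K[1,2],'cam',np.linalg.inv(W)[:3,3].round(1))
hsv=cv2.cvtColor(f,cv2.COLOR_RGB2HSV); m=((hsv[...,1]>110)&(hsv[...,0]>12)&(hsv[...,0]<30)&(hsv[...,2]>60)).astype(np.uint8); m[90:]=0; m[:,:270]=0; m[:,370:]=0
def ext(p):
    a=np.linspace(0,2*np.pi,16,endpoint=False); n=np.c_[np.cos(a),np.sin(a)]
    return (p@n.T).max(0)
ys,xs=np.nonzero(m); E=ext(np.c_[xs,ys].astype(float))+0.3
t=np.linspace(0,2*np.pi,60)
def circ(x,y,r,z): return np.array([proj(K,W,[x+r*np.cos(a),y+r*np.sin(a),z]) for a in t])
def res(q): return ext(np.r_[circ(q[0],q[1],20,141),circ(q[0],q[1],20,131)])-E
r=least_squares(res,[512,48],loss='soft_l1'); print('axis',r.x,r.fun.round(1))
x,y=r.x
def sq(x,y,s,z,yaw):
    c,sn=np.cos(yaw),np.sin(yaw)
    return np.array([proj(K,W,[x+s/2*(c*a-sn*b),y+s/2*(sn*a+c*b),z]) for a,b in((1,1),(-1,1),(-1,-1),(1,-1))])
# wrench box outer top corners in px (from crop)
C=np.array([[73,358],[272,358],[272,564],[76,564]])/3.4+[265,0]-.5
zt=213.3-22+16
P=np.array([ray(K,W,u,v,zt) for u,v in C]); print(P.round(1)); print('box centre',P.mean(0).round(1),'sides',np.linalg.norm(np.diff(P,axis=0),axis=1).round(1))
H=np.array([[114,403],[232,403],[232,519],[114,521]])/3.4+[265,0]-.5
print('hole',np.mean([ray(K,W,u,v,zt) for u,v in H],0).round(1))
S=3.4
g=cv2.resize(f[0:175,265:370],None,fx=S,fy=S,interpolation=cv2.INTER_NEAREST); g=np.hstack([g,g]); 
def dr(p,col): cv2.polylines(g,[np.int32((p+.5-[265,0])*S)],True,col,1)
yaw=np.radians(-106.5)
for z in(131,141):dr(circ(x,y,20,z),(255,0,0))
dr(circ(x,y,11,150),(0,255,0))
dr(sq(x,y,14,150,yaw),(0,0,255));dr(sq(x,y,14,163.5,yaw),(0,0,255));dr(sq(x,y,11.5,166,yaw),(255,0,255))
dr(sq(*P.mean(0)[:2],26,zt,yaw),(255,0,0)); dr(sq(*P.mean(0)[:2],26,zt-16,yaw),(0,255,255))
save('fit.png',cv2.resize(g,(714,595)))
E
python3 fit.py
```

```text
f 330.3300451474679 199.8162754081458 cam [498.5  12.9 355.4]
axis [511.84861026  54.89272855] [1.2 0.8 1.  1.2 2.  1.4 0.9 0.6 1.  0.6 1.1 1.  0.8 1.  0.7 0.6]
[[487.7  21.9 207.3]
 [511.9  14.6 207.3]
 [504.8 -10.6 207.3]
 [480.   -3.2 207.3]]
box centre [496.1   5.7 207.3] sides [25.2 26.2 26. ]
hole [496.1   5.8 207.3]
```

View pics/fit.png

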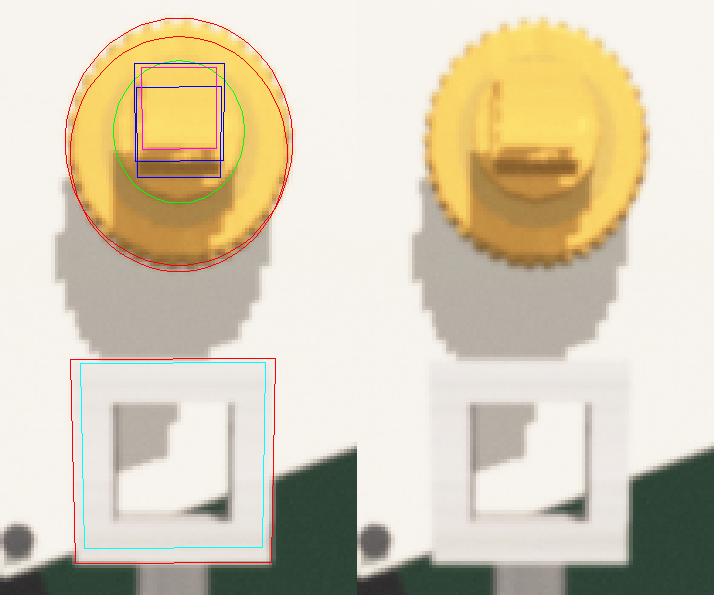

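The model overlay matches the nut, collar, head and box well (axis ≈ (511.8,54.9), box side ≈ 26 mm, yaw aligned). Next I move the box over the head.

```bash
python3 -c "
from h import *
st(); go([495.65,-0.7,191],-16.5)"
```

```text
t 4.2 p [480.2 -49.9 213.6] yaw -16.7 F [-0.5  0.4 -2.2] M [-0.024 -0.052 -0.015] w 9.8 g 30.0
shift [51.6  0.7 22.6] turn [-0.002  0.    -0.003]
```

```bash
python3 -m inch '[[[30,0.4,0,0,0,0,0],[51.6,0.7,0,0,0,0,0],[51.6,0.7,12,0,0,0,0],[51.6,0.7,22,0,0,0,0],[51.6,0.7,22,0,0,0,0],[51.6,0.7,22,0,0,0,0],[51.6,0.7,22,0,0,0,0]]]'
python3 - <<'E'
from h import *
st(); f,K,W=cam('wrist'); np.savez('w3',f=f,K=K,W=W)
o=status.get_obs()
g=cv2.resize(f[60:260,240:400],None,fx=3,fy=3,interpolation=cv2.INTER_CUBIC); save('w3.png',g)
st()
E
```

```text
t: 4.9
ee_pos: [496.1, -1.3, 192.7]
orientation: [2.518, 1.878, -0.0]
ft_force: [-0.2, -0.2, -1.4]
width: 9.6
grasp_force: 30.0
t 4.9 p [496.1  -1.3 192.7] yaw -16.6 F [-0.2 -0.2 -1.4] M [-0.084 -0.075  0.017] w 9.6 g 30.0
t 4.95 p [496.3  -1.2 192.9] yaw -16.6 F [ 0.5 -0.1 -1.1] M [-0.03  -0.053  0.009] w 9.7 g 30.0
```

View pics/w3.png

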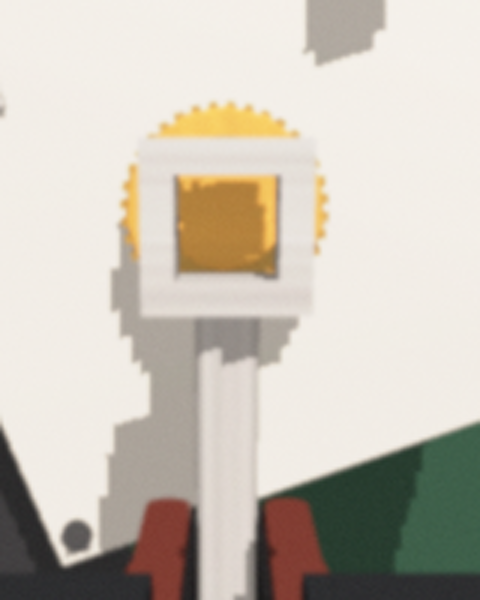

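Through the hole at crop (178–280, 175–275), the brass head sits essentially centred, and the nut (123–328) is symmetric about the box (140–314). I'll lower in steps and watch the force.

```bash
python3 -m inch '[[[0,0,3,0,0,0,0],[0,0,6,0,0,0,0],[0,0,8,0,0,0,0],[0,0,8,0,0,0,0]]]'; python3 -c "
from h import *
st()"; python3 -m inch '[[[0,0,2,0,0,0,0],[0,0,4,0,0,0,0],[0,0,4,0,0,0,0]]]'; python3 -c "
from h import *
st()"
```

```text
t: 5.35
ee_pos: [495.9, -0.7, 184.3]
orientation: [-2.517, -1.879, 0.001]
ft_force: [0.4, 0.4, -2.0]
width: 9.9
grasp_force: 30.0
t 5.35 p [495.9  -0.7 184.3] yaw -16.5 F [ 0.4  0.4 -2. ] M [-0.007 -0.034 -0.057] w 9.9 g 30.0
t: 5.65
ee_pos: [496.0, -0.7, 180.4]
orientation: [-2.517, -1.88, 0.001]
ft_force: [-0.2, -0.1, -2.1]
width: 9.7
grasp_force: 30.0
t 5.65 p [496.   -0.7 180.4] yaw -16.5 F [-0.2 -0.1 -2.1] M [-0.041 -0.04   0.047] w 9.7 g 30.0
```

```bash
python3 -m inch '[[[0,0,2,0,0,0,0],[0,0,4,0,0,0,0],[0,0,6,0,0,0,0],[0,0,7,0,0,0,0],[0,0,7.5,0,0,0,0],[0,0,7.5,0,0,0,0]]]'; python3 -c "
from h import *
st()"
```

```text
t: 6.25
ee_pos: [496.2, -0.7, 173.1]
orientation: [-2.517, -1.88, 0.0]
ft_force: [-0.2, -0.7, -1.8]
width: 10.0
grasp_force: 30.0
t 6.25 p [496.2  -0.7 173.1] yaw -16.5 F [-0.2 -0.7 -1.8] M [-0.064 -0.025 -0.037] w 10.0 g 30.0
```

```bash
python3 -m inch '[[[0,0,0.7,0,0,0,0],[0,0,1.4,0,0,0,0],[0,0,1.4,0,0,0,0]]]'; python3 -c "
from h import *
st()"
```

```text
t: 6.55
ee_pos: [496.3, -0.7, 171.8]
orientation: [2.517, 1.88, 0.0]
ft_force: [-0.9, -0.6, -0.9]
width: 9.7
grasp_force: 30.0
t 6.55 p [496.3  -0.7 171.8] yaw -16.5 F [-0.9 -0.6 -0.9] M [-0.014 -0.067 -0.011] w 9.7 g 30.0
```

```bash
python3 -m inch '[[[0,0,0,0,0,0,12],[0,0,0,0,0,0,16],[0,0,0,0,0,0,30],[0,0,0,0,0,0,30],[0,0,-30,0,0,0,30],[0,0,-60,0,0,0,40],[0,0,-60,0,0,0,55],[0,0,-60,0,0,0,60]]]'
python3 - <<'E'
from h import *
st(); f,K,W=cam('wrist'); np.savez('w4',f=f,K=K,W=W); save('w4.png',f[20:320,140:540])
go([511.85,54.9,232],28)
E
```

```text
t: 7.35
ee_pos: [496.4, -0.7, 232.2]
orientation: [2.516, 1.879, 0.002]
ft_force: [-0.4, -0.1, -0.5]
width: 47.2
grasp_force: 0.0
t 7.35 p [496.4  -0.7 232.2] yaw -16.5 F [-0.4 -0.1 -0.5] M [-0.012 -0.014  0.029] w 47.2 g 0.0
shift [57.9 -0.4 -0.7] turn [-0.    -0.    -0.777]
```

View pics/w4.png

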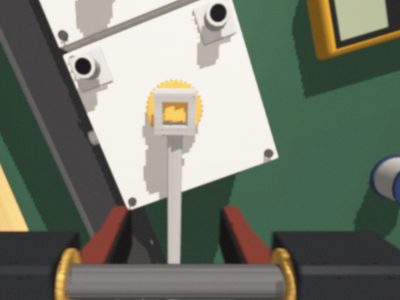

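The wrench is seated on the head: hole at crop (175,112) centred on the brass nut, handle running down the image, short of the panel. Now I go over the nut with the fingers away from the handle.

```bash
python3 -m inch '[[[25,0,0,0,0,-0.14,62],[50,0,0,0,0,-0.28,62],[57.9,-0.4,0,0,0,-0.42,62],[57.9,-0.4,0,0,0,-0.53,62],[57.9,-0.4,0,0,0,-0.53,62],[57.9,-0.4,0,0,0,-0.53,62]]]'; python3 -c "
from h import *
st(); go([512.1,55,149],14)"
```

```text
t: 8.0
ee_pos: [511.6, 54.8, 230.7]
orientation: [-1.94, -2.469, 0.002]
ft_force: [0.2, 1.4, 0.4]
width: 54.4
grasp_force: 0.0
t 8.0 p [511.6  54.8 230.7] yaw 13.7 F [0.2 1.4 0.4] M [-0.038 -0.083  0.001] w 54.4 g 0.0
shift [ 0.1  0.7 81.7] turn [-0.002 -0.    -0.005]
```

```bash
python3 -m inch '[[[0.1,0.5,25,0,0,0,62],[0.1,0.5,45,0,0,0,62],[0.1,0.5,60,0,0,0,62],[0.1,0.5,72,0,0,0,62],[0.1,0.5,81.5,0,0,0,62],[0.1,0.5,81.5,0,0,0,62],[0.1,0.5,81.5,0,0,0,62]]]'; python3 -c "
from h import *
st()"
```

```text
t: 8.7
ee_pos: [512.9, 55.1, 150.4]
orientation: [1.938, 2.473, 0.0]
ft_force: [-0.8, -0.0, -0.4]
width: 54.3
grasp_force: 0.0
t 8.7 p [512.9  55.1 150.4] yaw 13.8 F [-0.8 -0.  -0.4] M [-0.021 -0.123  0.011] w 54.3 g 0.0
```

```bash
python3 -m inch '[[[-0.4,0,1,0,0,0,50],[-0.4,0,1,0,0,0,0],[-0.4,0,1,0,0,0,0],[-0.4,0,1,0,0,0,0],[-0.4,0,1,0,0,0,0]]]'; python3 -c "
from h import *
st()"
```

```text
t: 9.2
ee_pos: [512.6, 54.6, 149.7]
orientation: [-1.937, -2.473, 0.0]
ft_force: [-3.8, -1.5, 5.3]
width: 38.7
grasp_force: 30.0
t 9.2 p [512.6  54.6 149.7] yaw 13.9 F [-3.8 -1.5  5.3] M [-0.303  0.476  0.016] w 38.7 g 30.0
```

```bash
python3 -m inch '[[[0,0,0,0,0,0.08,0],[0,0,0,0,0,0.16,0],[0,0,0,0,0,0.24,0],[0,0,0,0,0,0.32,0]]]'; python3 -c "
from h import *
st()";  python3 -m inch '[[[0,0,0,0,0,0.08,0],[0,0,0,0,0,0.16,0],[0,0,0,0,0,0.24,0],[0,0,0,0,0,0.32,0]]]'; python3 -c "
from h import *
st()"
```

```text
t: 9.6
ee_pos: [512.5, 54.6, 149.6]
orientation: [-2.309, -2.13, 0.001]
ft_force: [-4.1, -2.0, 6.6]
width: 39.3
grasp_force: 30.0
t 9.6 p [512.5  54.6 149.6] yaw -4.6 F [-4.1 -2.   6.6] M [-0.314  0.594  0.117] w 39.3 g 30.0
t: 10.0
ee_pos: [512.3, 54.6, 149.7]
orientation: [-2.619, -1.734, 0.001]
ft_force: [-4.2, -1.3, 6.7]
width: 38.9
grasp_force: 30.0
t 10.0 p [512.3  54.6 149.7] yaw -23.0 F [-4.2 -1.3  6.7] M [-0.276  0.772  0.068] w 38.9 g 30.0
```

```bash
python3 -m inch '[[[0,0,0,0,0,0.08,0],[0,0,0,0,0,0.16,0],[0,0,0,0,0,0.24,0],[0,0,0,0,0,0.28,0]]]'; python3 -c "
from h import *
st()";  python3 -m inch '[[[0,0,0,0,0,0.08,0],[0,0,0,0,0,0.16,0],[0,0,0,0,0,0.24,0],[0,0,0,0,0,0.28,0]]]'; python3 -c "
from h import *
st()"
```

```text
t: 10.4
ee_pos: [512.2, 54.7, 149.6]
orientation: [-2.835, -1.353, 0.002]
ft_force: [-4.3, -1.2, 8.2]
width: 38.9
grasp_force: 30.0
t 10.4 p [512.2  54.7 149.6] yaw -39.0 F [-4.3 -1.2  8.2] M [-0.17   0.806  0.092] w 38.9 g 30.0
t: 10.8
ee_pos: [512.2, 54.8, 149.6]
orientation: [-2.996, -0.944, 0.002]
ft_force: [-5.3, -0.9, 7.4]
width: 39.2
grasp_force: 30.0
t 10.8 p [512.2  54.8 149.6] yaw -55.0 F [-5.3 -0.9  7.4] M [-0.047  0.899  0.135] w 39.2 g 30.0
```

```bash
python3 -m inch '[[[0,0,0,0,0,0,62],[0,0,0,0,0,0,62],[0,0,0,0,0,0,62],[0,0,0,0,0,-0.14,62],[0,0,0,0,0,-0.28,62],[0,0,0,0,0,-0.42,62],[0,0,0,0,0,-0.56,62],[0,0,0,0,0,-0.70,62],[0,0,0,0,0,-0.84,62],[0,0,0,0,0,-0.98,62],[0,0,0,0,0,-1.12,62],[0,0,0,0,0,-1.2,62],[0,0,0,0,0,-1.2,62],[0,0,0,0,0,-1.2,62]]]'; python3 -c "
from h import *
st()"
```

```text
t: 12.2
ee_pos: [512.9, 54.8, 149.2]
orientation: [1.94, 2.471, 0.0]
ft_force: [0.1, -0.5, -0.5]
width: 54.4
grasp_force: 0.0
t 12.2 p [512.9  54.8 149.2] yaw 13.7 F [ 0.1 -0.5 -0.5] M [ 0.032 -0.117 -0.03 ] w 54.4 g 0.0
```

```bash
python3 -m inch '[[[0,-0.4,0,0,0,0,0],[0,-0.4,0,0,0,0,0],[0,-0.4,0,0,0,0,0],[0,-0.4,0,0,0,0,0]]]'; python3 -c "
from h import *
st()"; python3 -m inch '[[[0,0,0,0,0,0.08,0],[0,0,0,0,0,0.16,0],[0,0,0,0,0,0.24,0]]]'; python3 -c "
from h import *
st()"
```

```text
t: 12.6
ee_pos: [512.5, 54.7, 149.3]
orientation: [1.937, 2.473, 0.0]
ft_force: [-0.1, 0.0, 0.0]
width: 39.4
grasp_force: 30.0
t 12.6 p [512.5  54.7 149.3] yaw 13.8 F [-0.1  0.   0. ] M [-0.086 -0.198 -0.048] w 39.4 g 30.0
t: 12.9
ee_pos: [512.4, 54.7, 149.2]
orientation: [2.223, 2.22, -0.0]
ft_force: [0.3, -0.1, -1.1]
width: 39.2
grasp_force: 30.0
t 12.9 p [512.4  54.7 149.2] yaw -0.1 F [ 0.3 -0.1 -1.1] M [ 0.031 -0.131  0.108] w 39.2 g 30.0
```

Running at 0.1. I'll continue in small steps.

```bash
for i in 1; do python3 -m inch '[[[0,0,0,0,0,0.08,0],[0,0,0,0,0,0.16,0],[0,0,0,0,0,0.24,0]]]' >/dev/null; python3 -c "
from h import *
st()"; python3 -m inch '[[[0,0,0,0,0,0.07,0],[0,0,0,0,0,0.14,0]]]' >/dev/null; python3 -c "
from h import *
st()"; done
```

```text
t 13.2 p [512.4  54.7 149.3] yaw -13.8 F [-0.1 -0.5 -0.5] M [-0.023 -0.061  0.142] w 39.3 g 30.0
t 13.4 p [512.3  54.7 149.3] yaw -21.8 F [-0.4 -0.  -0.5] M [-0.005 -0.06   0.085] w 39.5 g 30.0
```

```bash
python3 -m inch '[[[0,0,0,0,0,0.07,0],[0,0,0,0,0,0.14,0],[0,0,0,0,0,0.2,0]]]' >/dev/null; python3 -c "
from h import *
st()"; python3 -m inch '[[[0,0,0,0,0,0.07,0],[0,0,0,0,0,0.14,0]]]' >/dev/null; python3 -c "
from h import *
st()"
```

```text
t 13.7 p [512.3  54.7 149.3] yaw -33.3 F [-1.1  0.7  0.6] M [0.073 0.043 0.129] w 39.0 g 30.0
t 13.9 p [512.2  54.7 149.3] yaw -41.3 F [-0.2  1.4  1. ] M [0.124 0.122 0.267] w 39.0 g 30.0
```

```bash
python3 -m inch '[[[0,0,0,0,0,0.05,0],[0,0,0,0,0,0.1,0]]]' >/dev/null; python3 -c "
from h import *
st()"; python3 -m inch '[[[0,0,0,0,0,0.04,0],[0,0,0,0,0,0.08,0]]]' >/dev/null; python3 -c "
from h import *
st()"
```

```text
t 14.1 p [512.2  54.7 149.4] yaw -47.0 F [-1.5 -0.4  1.1] M [0.114 0.201 0.344] w 39.2 g 30.0
t 14.3 p [512.1  54.8 149.4] yaw -51.5 F [-1.7  1.5  1.6] M [0.191 0.238 0.376] w 39.0 g 30.0
```

```bash
python3 -m inch '[[[0,0,0,0,0,0.04,0],[0,0,0,0,0,0.08,0]]]' >/dev/null; python3 -c "
from h import *
st()"; python3 -m inch '[[[0,0,0,0,0,0.05,0]]]' >/dev/null; python3 -c "
from h import *
st()"
```

```text
t 14.5 p [512.1  54.8 149.4] yaw -56.1 F [-1.4  1.1  2.7] M [0.159 0.236 0.349] w 39.2 g 30.0
t 14.6 p [512.1  54.8 149.5] yaw -59.0 F [-2.   2.3  3.3] M [0.182 0.264 0.428] w 39.4 g 30.0
```

```bash
python3 -m inch '[[[0,0,0,0,0,0.04,0]]]' >/dev/null; python3 -c "
from h import *
st()"
```

```text
t 14.7 p [512.1  54.8 149.5] yaw -61.2 F [-1.9  0.6  3.6] M [0.275 0.28  0.487] w 39.2 g 30.0
```

Torque is about 0.49 N m. I'll release, rise straight up and look at the wrench.

```bash
python3 -m inch '[[[0,0,0,0,0,0,62],[0,0,0,0,0,0,62],[0,0,0,0,0,0,62],[0,0,-40,0,0,0,62],[0,0,-85,0,0,0,62],[0,0,-85,0,0,0,62]]]' >/dev/null; python3 -c "
from h import *
st(); go([491.3,1,233],-21)"
```

```text
t 15.3 p [515.8  54.9 239.5] yaw -61.2 F [ 0.1 -0.3 -0.4] M [ 0.006 -0.099  0.001] w 54.6 g 0.0
shift [-47.5  35.4   6.2] turn [ 0.007 -0.007 -0.701]
```

```bash
python3 -m inch '[[[-25,18,0,0,0,-0.14,62],[-47.5,35.4,3,0,0,-0.28,55],[-47.5,35.4,6,0,0,-0.42,50],[-47.5,35.4,6,0,0,-0.56,45],[-47.5,35.4,6,0,0,-0.70,45],[-47.5,35.4,6,0,0,-0.70,45],[-47.5,35.4,6,0,0,-0.70,45]]]' >/dev/null
python3 - <<'E'
from h import *
st(); f,K,W=cam('wrist'); np.savez('w5',f=f,K=K,W=W); save('w5.png',cv2.resize(f[60:290,220:420],None,fx=2.6,fy=2.6,interpolation=cv2.INTER_CUBIC))
E
```

```text
t 16.0 p [487.7   0.7 227.8] yaw -21.3 F [-0.7 -0.6 -0.2] M [-0.06  -0.056 -0.028] w 39.6 g 0.0
```

View pics/w5.png

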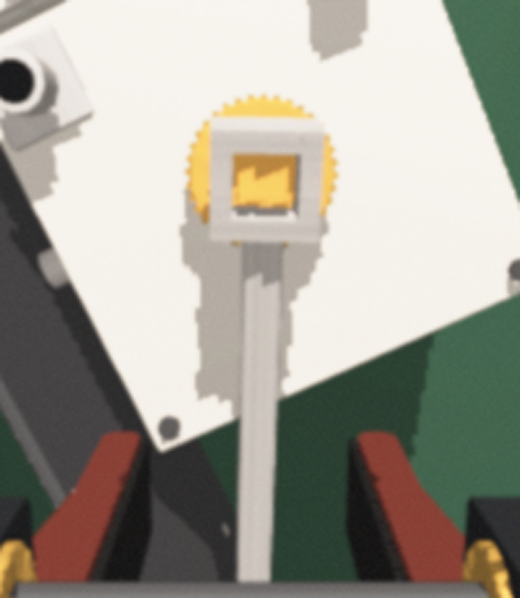

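The wrench rests on the head with its handle running to (255,580) in the crop, turned up towards the panel. The nut is below it, undisturbed. I'll compute the grasp.

Run:
```python
from h import *
d=np.load('w5.npz');K,W=d['K'],d['W']
px=lambda x,y:(x/2.6+220-.3,y/2.6+60-.3)
import math
hz=lambda r:160-r*math.tan(math.radians(10))+0
a=ray(K,W,*px(265,260),hz(20));b=ray(K,W,*px(255,575),hz(85))
v=b-a; print(a,b,np.hypot(*(a-[512.2,55,0])[:2]),np.hypot(*(b-[512.2,55,0])[:2]),np.degrees(np.arctan2(v[1],v[0])))
yaw=np.degrees(np.arctan2(v[1],v[0])); u=np.array([v[0],v[1]])/np.hypot(v[0],v[1])
g=a[:2]+u*(58-20); print(g); go([*g,157],yaw+90)
```

```text
[505.26052705  35.95984832 156.47346039] [469.73795476 -48.84276913 145.01220664] 20.265331504051844 112.18888530459584 -112.72809481328117
[490.57890938   0.91059579]
shift [ 1.2  2.7 70.9] turn [-0.     0.     0.025]
```

```bash
python3 -m inch '[[[1.2,2.7,25,0,0,0.025,40],[1.2,2.7,45,0,0,0.025,40],[1.2,2.7,60,0,0,0.025,40],[1.2,2.7,71,0,0,0.025,40],[1.2,2.7,71,0,0,0.025,40],[1.2,2.7,71,0,0,0.025,40]]]' >/dev/null; python3 -c "
from h import *
st()"; python3 -m inch '[[[0,0,0,0,0,0,0],[0,0,0,0,0,0,0],[0,0,0,0,0,0,0],[0,0,0,0,0,0,0],[0,0,0,0,0,0,0]]]' >/dev/null; python3 -c "
from h import *
st()"
```

```text
t 16.65 p [491.    0.9 157.5] yaw -22.6 F [-0.7  0.1  0.5] M [-0.043 -0.107  0.   ] w 35.1 g 0.0
t 17.15 p [490.8   1.  157.5] yaw -22.5 F [-1.7  1.6  3.3] M [ 0.269  0.072 -0.006] w 9.4 g 30.0
```

```bash
python3 -m inch '[[[0,0,-2.3,0,-0.04,0,0],[0,0,-4.6,0,-0.08,0,0],[0,0,-7,0,-0.12,0,0],[0,0,-7,0,-0.12,0,0]]]' >/dev/null; python3 -c "
from h import *
st()"
```

```text
t 17.55 p [491.3   1.5 164.3] yaw -22.4 F [ 0.8 -0.4 -1.8] M [-0.017 -0.247  0.08 ] w 9.7 g 30.0
```

```bash
python3 -c "
from h import *
o=status.get_obs();print(R.from_rotvec(o['orientation']).inv().apply([0,0,10]).round(2))"; python3 -m inch '[[[-0.24,0,-2,0,0,0,0],[-0.48,0,-4,0,0,0,0],[-0.72,0,-6,0,0,0,0],[-0.96,0,-8,0,0,0,0]]]' >/dev/null; python3 -c "
from h import *
st()"
```

```text
[-1.2   0.01 -9.93]
t 17.95 p [490.9   0.6 172.5] yaw -22.5 F [ 3.1  0.  -3.5] M [ 0.251 -0.59   0.246] w 9.6 g 30.0
```

```bash
python3 -m inch '[[[-0.24,0.4,-2,0,0,0,0],[-0.48,0.4,-4,0,0,0,0],[-0.72,0.4,-6,0,0,0,0],[-0.96,0.4,-8,0,0,0,0]]]' >/dev/null; python3 -c "
from h import *
st()";python3 -m inch '[[[-1.2,0,-10,0,0,0,0],[-3.6,0,-30,0,0,0,0],[-6,0,-50,0,0,0,0],[-6,0,-50,0,0,0,0],[-6,0,-50,0,-0.05,0,0],[-6,0,-50,0,-0.05,0,0]]]' >/dev/null; python3 -c "
from h import *
st();go([508,-338,223],-104.6)"
```

```text
t 18.35 p [491.2   0.7 180.6] yaw -22.5 F [ 2.8  0.7 -3.5] M [ 0.247 -0.492  0.161] w 9.6 g 30.0
t 18.95 p [490.7   1.1 230.2] yaw -22.5 F [-0.2 -0.  -1.8] M [ 0.134 -0.106  0.009] w 9.9 g 30.0
shift [-301.1  145.7   59.2] turn [0.122 0.141 1.429]
```

```bash
python3 -m inch '[[[-42,20,8,0.012,0.014,0.14,0],[-84,40,16,0.024,0.028,0.28,0],[-126,61,24.5,0.036,0.042,0.42,0],[-168,81,33,0.048,0.055,0.56,0],[-210,101,41,0.06,0.069,0.7,0],[-252,122,49.5,0.072,0.083,0.84,0],[-301,145.7,59,0.084,0.097,0.98,0],[-301,145.7,59,0.096,0.11,1.12,0],[-301,145.7,59,0.108,0.124,1.26,0],[-301,145.7,59,0.12,0.138,1.4,0],[-301,145.7,59,0.122,0.141,1.429,0],[-301,145.7,59,0.122,0.141,1.429,0]]]' >/dev/null; python3 -c "
from h import *
st();print(status.get_obs()['orientation']);go([508,-338,60],-104.6)"
```

```text
t 20.15 p [ 507.8 -338.2  222.9] yaw -104.5 F [-1.2 -0.3 -1.6] M [0.068 0.011 0.084] w 9.7 g 30.0
[-3.11506611e+00  3.95955114e-01  2.50066848e-04]
shift [  0.2   0.  162.9] turn [-0.001  0.     0.002]
```

```bash
python3 -m inch '[[[0,0,45,0,-0.06,0,0],[0,0,90,0,-0.12,0,0],[0,0,135,0,-0.17,0,0],[0,0,170,0,-0.17,0,0],[0,0,185,0,-0.17,0,0],[0,0,192,0,-0.17,0,0],[0,0,192,0,-0.17,0,0],[0,0,192,0,-0.17,0,0]]]' >/dev/null; python3 -c "
from h import *
st()
o=status.get_obs();print(R.from_rotvec(o['orientation']).inv().apply([0,0,-10]).round(2))"
```

```text
t 20.95 p [ 509.5 -338.8   33.3] yaw -104.6 F [ 0.6  0.1 -1.5] M [ 0.015 -0.126 -0.005] w 9.6 g 30.0
[1.66 0.   9.86]
```

```bash
python3 -m inch '[[[0.7,0,4,0,0,0,0],[1.2,0,7,0,0,0,0],[1.2,0,7,0,0,0,0]]]' >/dev/null; python3 -c "
from h import *
st()"; python3 -m inch '[[[0.3,0,1.5,0,0,0,0],[0.5,0,3,0,0,0,0],[0.5,0,3,0,0,0,0]]]' >/dev/null; python3 -c "
from h import *
st()"
```

```text
t 21.25 p [ 508.6 -338.2   24.7] yaw -104.6 F [-0.1 -0.1 -2.5] M [-0.012 -0.108  0.028] w 10.3 g 30.0
t 21.55 p [ 508.8 -338.4   21.6] yaw -104.6 F [ 0.1 -0.7 -0.5] M [0.019 0.049 0.028] w 9.6 g 30.0
```

```bash
python3 -m inch '[[[0,0,0,0,0,0,20],[0,0,0,0,0,0,45],[0,0,0,0,0,0,45],[0,0,0,0,0,0,45],[-7,0,-40,0,0,0,45],[-14,0,-80,0,0,0,45],[-24,0,-140,0,0.1,0,45],[-24,0,-140,0,0.17,0,45],[-24,0,-140,0,0.17,0,45],[-24,0,-140,0,0.17,0,45]]]' >/dev/null
python3 - <<'E'
from h import *
st(); f,K,W=cam('wrist'); np.savez('w6',f=f,K=K,W=W)
hsv=cv2.cvtColor(f,cv2.COLOR_RGB2HSV); m=((hsv[...,1]<40)&(hsv[...,2]>150)).astype(np.uint8); m[235:]=0
n,l,s,c=cv2.connectedComponentsWithStats(m)
for i in range(1,n):
    if s[i,4]>150: 
        pts=np.argwhere(l==i)[:,::-1].astype(np.float32); print(s[i],c[i].round(1))
        top=pts[pts[:,1]<s[i,1]+30]; print([ray(K,W,u,v,16).round(1) for u,v in (top.min(0),top.max(0))])
        for r in range(s[i,1],s[i,1]+s[i,3],15):
            xx=pts[pts[:,1]==r][:,0]; print(r,xx.min(),xx.max(),len(xx),end='; ')
        print()
# top view change check: filter region vs initial
t,K,W=cam('top'); f0=np.load('top.npz')['f']; dd=np.abs(t.astype(int)-f0).max(2)>60
n,l,s,c=cv2.connectedComponentsWithStats(dd.astype(np.uint8)); print([(x.tolist()) for x in s[1:] if x[4]>15])
E
```

```text
t 22.55 p [ 507.9 -338.1  163.2] yaw -104.6 F [ 0.3 -0.1 -0. ] M [0.041 0.004 0.027] w 39.1 g 0.0
[212   0  57  44 548] [242.2  20.6]
[array([ 678. , -298.4,   16. ]), array([ 648.8, -328. ,   16. ])]
0 212.0 224.0 13; 15 230.0 242.0 13; 30 248.0 260.0 13; 
[ 313    0   72  106 2699] [350.7  52.4]
[array([ 650.5, -403.1,   16. ]), array([ 623.4, -424.7,   16. ])]
0 362.0 384.0 23; 15 355.0 377.0 23; 30 349.0 371.0 23; 45 343.0 365.0 23; 60 323.0 358.0 36; 75 317.0 365.0 46; 90 315.0 358.0 22; 105 349.0 349.0 1; 
[ 299  110   33  125 1805] [314.7 162.1]
[array([ 580.4, -342.4,   16. ]), array([ 550.1, -362.7,   16. ])]
110 300.0 330.0 31; 125 300.0 330.0 14; 140 300.0 330.0 31; 155 309.0 320.0 12; 170 309.0 320.0 12; 185 309.0 320.0 12; 200 310.0 320.0 11; 215 310.0 320.0 11; 230 310.0 320.0 11; 
[[423, 137, 110, 127, 6037], [418, 165, 20, 60, 215], [528, 171, 9, 12, 58], [534, 191, 5, 18, 53], [530, 193, 4, 6, 16], [494, 194, 12, 20, 152], [504, 215, 15, 6, 55], [538, 245, 7, 6, 27], [512, 261, 6, 9, 27], [442, 272, 10, 4, 26], [532, 290, 108, 98, 5087], [523, 292, 8, 52, 129], [570, 296, 16, 9, 86], [343, 319, 84, 81, 1456], [276, 330, 55, 70, 1395], [251, 342, 48, 26, 614], [529, 346, 3, 7, 16], [226, 365, 24, 35, 122], [429, 370, 53, 30, 427], [626, 389, 14, 5, 43]]
```

```bash
python3 -c "
from workcell import ctrl
print(ctrl.close_job())"
```

```text
the job is handed in; nothing more can be done
None
```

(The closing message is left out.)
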